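# Straightedge to the base of a carving blank

## Robot

A 6-joint arm with a two-finger parallel gripper is mounted at the origin on the work surface. World frame = base frame: x ahead of the robot, y to its left, z up, the work surface at z = 0. Lengths are in mm, angles in rad, forces in N, time in s.
With the tool pointing down it reaches from about 275 to 975 mm from the base axis. Payload 8.4 kg.
Tool frame: the origin (TCP) lies midway between the tips of the shut fingers; the grasp point (between the pads) lies 19 mm behind it; z points along the fingers, y is the line along which they close (so a half turn about z gives the same grasp; the last joint's range is limited). The gripper opens to 92 mm and grips with 3 to 60 N. Pads are 20 mm wide; open, the fingers measure 128 mm over their backs; the gripper's body (75 mm by 189 mm) begins 69 mm behind the grasp point.
Start: joints at [-1.27, 0.353, 1.633, -0, 1.155, -0.002], TCP at [186.37, -596.569, 214.583] pointing down, gripper open.
Joint ranges: [-2.63, 2.63], [-0.92, 2.1], [0.06, 2.66], [-1.3, 4.44], [0, 2.69], [-3.02, 3.02]. Speed limits (rad/s): [2.22, 2.22, 2.79, 3.14, 3.14, 3.14].

## Interface

Orientations are given as a rotation vector (axis times angle).
In Python, from plant import * gives the robot as it stands. Calls block until the motion is done:
- goto(position, orientation): joint-space move of the TCP to a pose.
- servo_line(position, attitude=None, vel=150, threshold=None): straight line of the TCP; attitude=None keeps the orientation; vel is the mean speed in mm/s. With threshold (N) it stops when the force on the tool has changed by that much, and returns True; else False.
- move_joints(angles): joint-space move.
- grip(opening, f_grip=None): opening from 0.0 (shut) to 1.0 (fully open); f_grip is the grip in N (None keeps the last); returns when the fingers have stopped.
- hold(seconds).
- ik(position, orientation): joint angles nearest the present ones, or None.
- read_state(): the state.
- capture(name): name is "scene" or "side" or "wrist"; returns a dict with "pixels" (400x640x3 uint8, red, green, blue), "vertical_fov" (degrees; the focal length in pixels is half the picture's height over the tangent of half this angle, whatever the lens; pixels are square), "cx", "cy" (the principal point, pixels), "k1" (the pictures are not rectified: a ray, as slopes to the right and down, at radius r is drawn at 1 + k1 r^2 times it, then the intrinsics apply), "eye" and "rotation" of the camera in the world. Camera axes: x right, y down, z forward; pixel columns grow to the right and rows downward; lengths in mm; the calibration is good to about 2 mm. A picture is of the moment at which its call begins. There is no depth.
A pose or a line that the arm cannot do raises MotionError and nothing moves.
- job_done(): hands the job in; it is judged then, once.
The state is a dict: "time": time; "q": joint angles; "joint_vel": joint speeds; "effort": joint torques, N m; "eef_pos": TCP position; "tool_rot": TCP orientation; "ft_force": force on the tool from outside, world axes, zero at the start; "torque": the same for the moment, N m; "gripper_width": opening from 0.0 (shut) to 1.0 (fully open); "gripper_force": force on a finger pad.
Only numpy, scipy, OpenCV 4.12 (cv2) and the standard library are available. Lean on these libraries where they do the work, as an engineer would, in place of code of your own. Each camera call takes 0.05 s, during which the arm holds its last target. There are 200 camera calls.

## Task

Check the straight edge of the arched carving blank: bring the long straightedge, standing upright as it does now, and set it on the bench flush along that edge, spanning it from corner to corner, then let go. Leave the short bar of the same section where it stands.

Things in the scene. Friction and masses are not known exactly. Their poses are not given: they have to be found in the camera images.
- straightedge_center (a point): centre of the long straightedge: aluminium bar with thin black end caps, 260 mm long (x axis), 22 mm thick (y), 45 mm tall (z up), standing loose on the bench on its 22 mm side; this point is 22.5 mm above the bench; about 0.3 kg. It stands to the robot's left or right, 25 mm or more free on both sides of its middle.
- short_bar_center (a point): centre of the short bar, to be left alone: same material, thickness and height as the straightedge but only 110 mm long (its x axis), standing loose on the other side of the bench; this point is 22.5 mm above the bench.
- blank_edge (a point): middle of the blank's straight edge, 10 mm above the bench. Blank: wooden slab 20 mm thick, fixed, arch-shaped from above (200 mm straight edge facing roughly towards the robot, half-round far end, 200 mm deep). y: along the edge; x: level, from the edge into the blank (straightedge goes on the -x side, centre 11 mm off when touching). Relief, up to 12 mm above the slab, starts 50 mm in.

How it is judged:
By the outcome, as a careful person would: the job done as asked, in the order asked, and still so for the second after the job is handed in, with the robot touching nothing.
It also fails if it takes over 38 s, if anything falls off the work surface, if the arm or the gripper's body presses on something with over 40 N, if the wrist force passes 120 N, or if a joint passes its speed limit or range.

## Working session

There is one attempt and no reset: what is moved stays moved. The work goes in short steps, each a Python script; the robot and the scene stay as the last script left them, time stands still between calls to the robot, and variables do not carry over. Pictures are saved under pics/ and viewed, at most 10 in all, crops included, and the job is handed in when it is done.

```bash
ls; mkdir -p pics; cat > h.py <<'E'
from plant import *
import numpy as np, cv2
def cam(n,f):
    c=capture(n); cv2.imwrite('pics/'+f,c['pixels'][:,:,::-1]); c2={k:c[k] for k in c}; np.save('pics/'+f+'.npy',c2,allow_pickle=True); return c
def load(f): return np.load('pics/'+f+'.npy',allow_pickle=True).item()
def toworld(c,uv,z):
    f=200/np.tan(np.radians(c['vertical_fov'])/2)
    K=np.array([[f,0,c['cx']],[0,f,c['cy']],[0,0,1.]])
    n=cv2.undistortPoints(np.array(uv,float).reshape(-1,1,2),K,np.array([c['k1'],0,0,0.])).reshape(-1,2)
    d=np.c_[n,np.ones(len(n))]@np.array(c['rotation']).T
    e=np.array(c['eye']); return e+d*((z-e[2])/d[:,2])[:,None]
E
python3 - <<'E'
from h import *
for n in('scene','side'):
    c=cam(n,n+'1.png'); print(n,c['eye'],c['rotation'],c['vertical_fov'],c['k1'],c['cx'],c['cy'])
s=read_state();print(s['time'],s['tool_rot'],s['ft_force'])
E
```

```text
pics
scene [943.07907525 661.35624572 591.86423686] [-0.75238515 -2.40220145  1.31556003] 57.53726420153079 -0.04285997987582341 321.9305859988501 200.19628491233328
side [ 331.52158677  759.47470307 1003.27360977] [-0.28414092  2.89177501 -1.03710241] 43.488801080526656 -0.11991039012582629 308.1082455790145 201.70858236249882
0.1 [-3.10446184e+00 -4.73659074e-01  2.90427977e-04] [0.13869165 0.93239276 0.22209037]
```

```bash
sed -i "s/np.array(c\['rotation'\]).T/cv2.Rodrigues(np.array(c['rotation']))[0].T/" h.py; python3 -c "
import cv2,numpy as np
a=[cv2.imread('pics/%s1.png'%n) for n in('scene','side')]
cv2.imwrite('pics/s2.png',cv2.resize(a[1],(800,500),interpolation=cv2.INTER_CUBIC))"
```

```text
(no output)
```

View pics/scene1.png

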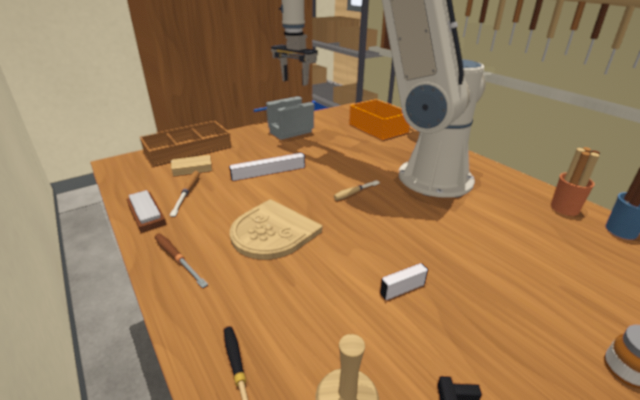

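View pics/s2.png

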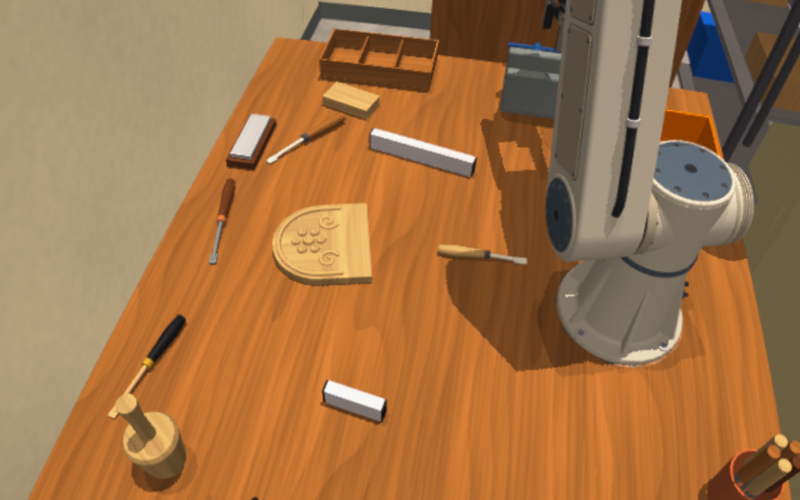

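Scene and side (scaled 1.25) show: the long bar on the robot's right, with its top centre at about (423,147) in the scaled side view. The short bar is on the left at (355,397). The blank's straight-edge top corners are at (366,204) and (371,276), and a chisel lies well in front of it.

```bash
python3 - <<'E'
from h import *
c=load('side1.png')
p=toworld(c,np.array([[371,132],[476,160],[423,146]])/1.25,45);print(p, np.linalg.norm(p[0]-p[1]))
b=toworld(c,np.array([[366,204],[371,276]])/1.25,20);print(b,np.linalg.norm(b[0]-b[1]))
print(toworld(c,np.array([[325,390],[385,408]])/1.25,45))
w=capture('wrist');s=read_state();print(w['eye'],w['rotation'],w['vertical_fov'],w['cx'],w['cy'],s['eef_pos'],s['tool_rot'])
E
```

```text
[[ 576.71465888 -368.67527009   45.        ]
 [ 323.51341467 -321.51958906   45.        ]
 [ 448.75297579 -344.03680068   45.        ]] 257.5549035094044
[[ 543.97769564 -159.59859096   20.        ]
 [ 493.08489051   29.95607803   20.        ]] 196.26780212201035
[[515.47473505 300.0575005   45.        ]
 [410.10285171 312.36670208  45.        ]]
[ 261.48856729 -573.82036281  384.29045168] [ 2.34033141 -1.71945255 -0.24608694] 71.61877479027203 323.78290472528283 200.9388903773382 [ 186.25813719 -596.20328847  214.04652833] [-3.10461024e+00 -4.73725852e-01  2.88172048e-04]
```

```bash
cat >> h.py <<'E'
def att(deg):
    t=np.radians(deg); c,s=np.cos(t),np.sin(t)
    return cv2.Rodrigues(np.array([[c,s,0],[s,-c,0],[0,0,-1.]]))[0].ravel()
E
python3 - <<'E'
from h import *
for d in(-10.5,169.5): print(d,ik([449,-345,220],att(d)))
for d in(-75,105): print(d,ik([508,-68,200],att(d)))
goto([508,-68,220],att(-75)); hold(.2); w=cam('wrist','w1.png')
goto([449,-345,220],att(-10.5)); hold(.2); w=cam('wrist','w2.png')
print(read_state()['time'])
E
```

```text
-10.5 [-0.6578063   0.25683438  1.75537833  0.          1.12937994  1.0962496 ]
169.5 [-0.6578063   0.25683438  1.75537833  0.          1.12937994 -2.04534306]
-75 [-1.35993919e-01  1.93903555e-01  1.88613331e+00 -4.44089210e-16
  1.06155579e+00  2.74379935e+00]
105 [-1.35993919e-01  1.93903555e-01  1.88613331e+00 -4.44089210e-16
  1.06155579e+00 -3.97793306e-01]
4.4417
```

View pics/w1.png

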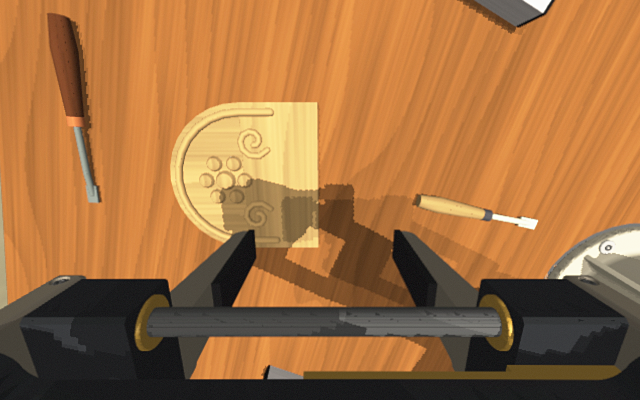

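View pics/w2.png

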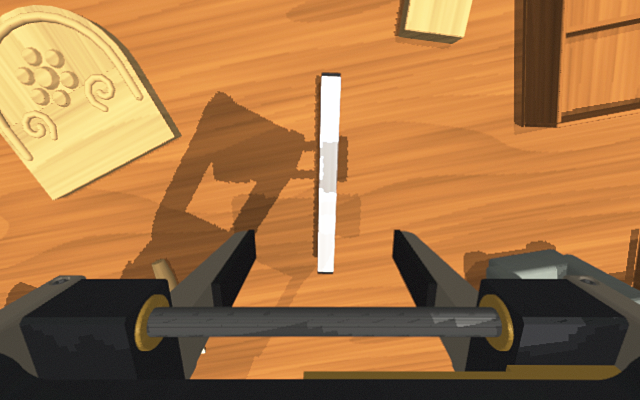

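The blank's edge in w1 runs from (317.5,102) to (317.5,247). In w2 the bar's white top spans (321–341,74) to (317–333,272).

```bash
python3 - <<'E'
from h import *
c=load('w1.png'); b=toworld(c,[[318,102],[318.5,247.5]],20); print(b,np.linalg.norm(b[1]-b[0]),b.mean(0))
d=b[0]-b[1];print('edge ang',np.degrees(np.arctan2(d[1],d[0])))
im=c['pixels'].astype(int)
g=[(int(np.argmax(im[r,300:340-1,2]-im[r,301:340,2]))+301) for r in list(range(106,170,8))+[236,240,244]];print(g)
c=load('w2.png'); m=(c['pixels'].min(2)>150).astype(np.uint8); m[:,:300]=0;m[:,360:]=0;m[:60]=0;m[280:]=0
ct=max(cv2.findContours(m,0,2)[0],key=cv2.contourArea); r=cv2.minAreaRect(ct);print(r,cv2.boxPoints(r))
p=toworld(c,[[321,73],[341.5,74],[334,273.5],[317.5,273]],45);print(p,p.mean(0))
u=(p[0]+p[1]-p[2]-p[3])/2;print('bar ang',np.degrees(np.arctan2(u[1],u[0])),np.linalg.norm(u),np.linalg.norm(p[0]-p[1]),np.linalg.norm(p[2]-p[3]))
E
```

```text
[[ 541.07616044 -165.1194732    20.        ]
 [ 489.53362574   28.89878067   20.        ]] 200.74789094502114 [515.30489309 -68.11034627  20.        ]
edge ang -75.1225426491794
[317, 317, 317, 317, 317, 318, 318, 318, 318, 318, 318]
((328.6377868652344, 173.52420043945312), (19.37859344482422, 195.36004638671875), 1.2188752889633179) [[316.87286 270.976  ]
 [321.0285   75.66017]
 [340.4027   76.07239]
 [336.24707 271.38824]]
[[ 578.39844325 -366.13601253   45.        ]
 [ 573.11631161 -389.00785494   45.        ]
 [ 321.13515143 -336.56954894   45.        ]
 [ 326.10414512 -313.93715418   45.        ]] [ 449.68851285 -351.41264265   45.        ]
bar ang -11.722521705341643 257.50857947930285 23.473859713899753 23.171452068649923
```

```bash
python3 - <<'E'
from h import *
A=att(-11.7); x,y=449.7,-351.4
goto([x,y,70],A); servo_line([x,y,26],vel=80)
grip(0.0,35); print(read_state()['gripper_width']*92)
servo_line([x,y,120],vel=150)
B=att(-75.1); n=np.array([.9665,.2566,0]); e=np.array([515.3,-68.1,0])
s=e-n*27
goto(s+[0,0,110],B); servo_line(s+[0,0,40],vel=120); hold(.2)
cam('wrist','w3.png'); cam('side','s3.png')
t=read_state();print(t['time'],t['eef_pos'],t['tool_rot'],t['ft_force'],t['gripper_width']*92,t['gripper_force'])
E
python3 -c "
import cv2
cv2.imwrite('pics/w3z.png',cv2.resize(cv2.imread('pics/w3.png')[60:300,160:480],None,fx=2.4,fy=2.4))"
```

```text
21.718257362698925
10.0917 [489.56579583 -75.07045158  40.54749887] [-2.49038794e+00  1.91428443e+00 -1.43321238e-03] [ 0.32164442 -0.35684324 -1.75234865] 21.735166922399806 34.80102002620697
```

View pics/w3z.png

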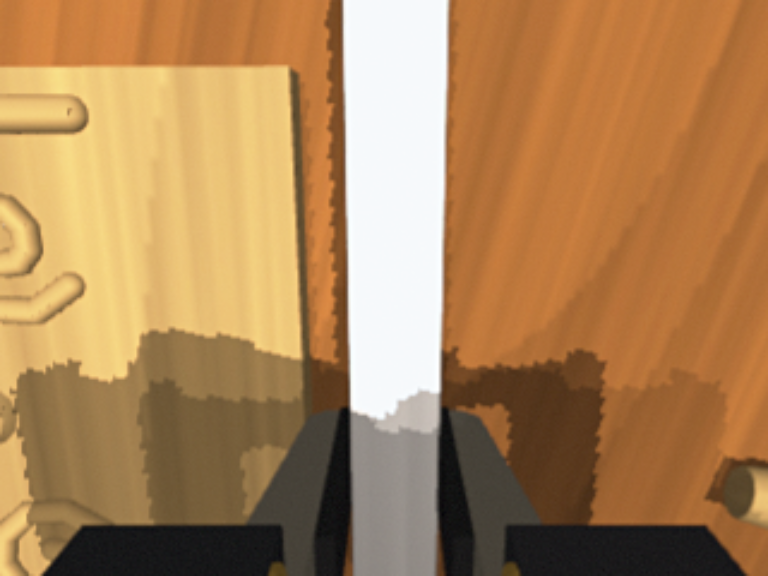

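The bar is held squarely with its top-left edge at crop (343,0)→(350,400). The blank's edge at (290,68)→(306,400) is almost parallel to it. I'll compare the angles.

```bash
python3 - <<'E'
from h import *
c=load('w3.png'); im=cv2.cvtColor(c['pixels'],cv2.COLOR_RGB2HSV).astype(float)
px=c['pixels'].astype(float)
def sub(r,lo,hi,ch,sgn):
    g=np.clip(sgn*np.diff(px[r,lo:hi,ch]),0,None); k=int(g.argmax()); i=np.arange(max(k-1,0),min(k+2,len(g))); return lo+(g[i]*i).sum()/g[i].sum()+.5
def fit(rows,f,z):
    P=toworld(c,[[f(r),r] for r in rows],z)[:,:2]
    v=cv2.fitLine(P.astype(np.float32),cv2.DIST_HUBER,0,.01,.01).ravel()
    a=np.degrees(np.arctan2(v[1],v[0])); return (a if a<0 else a-180),v[2:],P
rows=range(95,220,4)
aE,qE,PE=fit(rows,lambda r:sub(r,274,296,0,-1),20)
aL,qL,PL=fit(range(20,220,4),lambda r:sub(r,296,312,2,1),59.5)
aR,qR,PR=fit(range(20,220,4),lambda r:sub(r,335,355,2,-1),59.5)
print(aE,aL,aR,qE,qL,qR)
n=np.array([.9665,.2566]); print((qE-qL)@n,(qL-qR)@n)
E
```

```text
-74.90178 -75.139755 -75.10385 [ 530.4336  -121.08151] [ 519.3575  -146.27821] [ 496.96597 -147.6382 ]
17.17053461608887 21.990366665649415
```

```bash
python3 - <<'E'
from h import *
B=att(-74.9); n=np.array([np.cos(np.radians(15.1)),np.sin(np.radians(15.1)),0])
p=np.array(read_state()['eef_pos'])
q=p+n*10; q[2]=27.5; servo_line(q,B,vel=60)
print(servo_line(q+n*14,vel=12,threshold=10)); t=read_state();print(t['eef_pos'],t['ft_force'],((t['eef_pos']-p)@n))
q=np.array(t['eef_pos']); q[2]-=5
print(servo_line(q,vel=12,threshold=6)); t=read_state();print(t['eef_pos'],t['ft_force'],t['time'])
cam('wrist','w4.png')
E
python3 -c "
import cv2
cv2.imwrite('pics/w4z.png',cv2.resize(cv2.imread('pics/w4.png')[0:240,160:480],None,fx=2.4,fy=2.4))"
```

```text
True
[505.00594834 -70.36961656  26.79935351] [-0.24080086  0.84217706 -2.18577835] 16.131633385000526
True
[505.0015247  -70.30214349  25.76525007] [0.31920146 0.21518633 2.84728255] 11.4917
```

View pics/w4z.png

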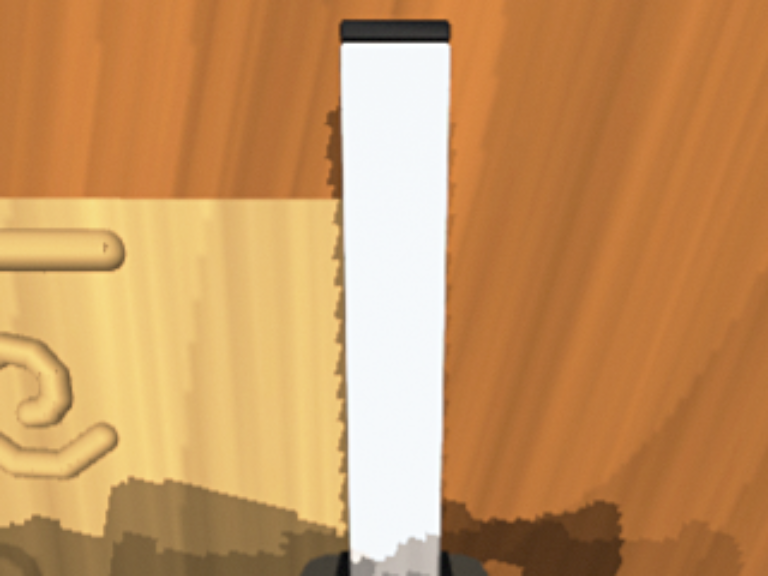

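The bar is seated and overhangs the blank's corner at the far end, apparently against the edge. The lateral force reads about zero, so I'll press again to confirm contact.

```bash
python3 - <<'E'
from h import *
n=np.array([np.cos(np.radians(15.1)),np.sin(np.radians(15.1)),0])
p=np.array(read_state()['eef_pos'])
print(servo_line(p+n*5,vel=8,threshold=15)); t=read_state();q=np.array(t['eef_pos']);print((q-p)@n,q,np.array(t['ft_force'])@n,t['ft_force'],t['torque'],t['time'])
hold(.3);t=read_state();print(t['ft_force'],(np.array(t['eef_pos'])-p)@n)
E
```

```text
True
0.15823824127586816 [505.12545462 -70.2354977   25.68949378] -1.484826877956416 [-0.88258083 -2.42882261  5.10906139] [-0.10300348  0.13117088 -0.00961836] 12.0167
[-0.91168188 -0.93817319  5.02556822] 0.20358426016431921
```

```bash
python3 - <<'E'
from h import *
grip(0.5); p=np.array(read_state()['eef_pos'])
servo_line(p+[0,0,90],vel=120)
n=np.array([np.cos(np.radians(15.1)),np.sin(np.radians(15.1)),0]); d=np.array([np.sin(np.radians(15.1)),-np.cos(np.radians(15.1)),0])
goto(p-d*79+n*-25+[0,0,190],att(-74.9)); hold(.2)   # camera over the bar centre, offset to see the edge side-on
c=cam('wrist','w5.png'); cam('side','s5.png'); cam('scene','c5.png'); print(read_state()['time'],c['eye'])
E
python3 -c "
import cv2,numpy as np
a=cv2.resize(cv2.imread('pics/w5.png'),(800,500))
cv2.imwrite('pics/w5z.png',a)
s=cv2.resize(cv2.imread('pics/s5.png')[120:270,200:370],(510,450),interpolation=cv2.INTER_CUBIC)
cv2.imwrite('pics/s5z.png',s)"
```

```text
14.6833 [480.50943061 -78.41027724 384.02470496]
```

View pics/w5z.png

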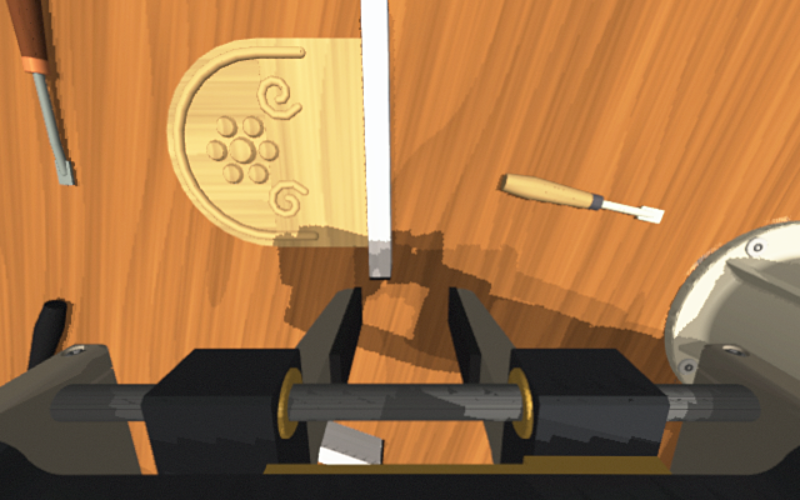

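View pics/s5z.png

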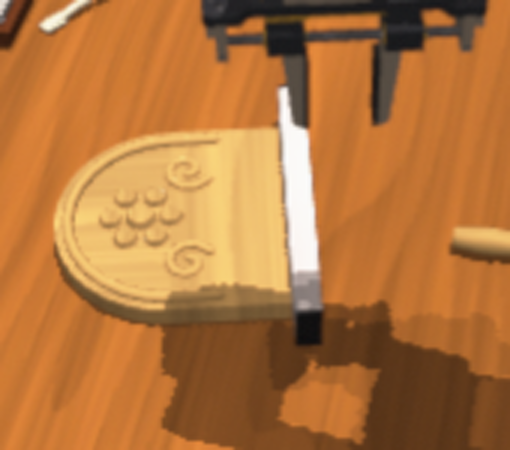

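The bar stands against the edge and overhangs both corners, with its near end at (380,277) in w5 beyond the blank corner at (368,247). I'll check its yaw against the edge.

```bash
python3 - <<'E'
from h import *
def edge(c,rows,lo,hi,ch,sgn,z):
    px=c['pixels'].astype(float); uv=[]
    for r in rows:
        g=np.clip(sgn*np.diff(px[r,lo:hi,ch]),0,None); k=int(g.argmax()); i=np.arange(max(k-1,0),min(k+2,len(g))); uv.append([lo+(g[i]*i).sum()/g[i].sum()+.5,r])
    P=toworld(c,uv,z)[:,:2]; v=cv2.fitLine(P.astype(np.float32),cv2.DIST_HUBER,0,.01,.01).ravel()
    return np.degrees(np.arctan(v[1]/v[0])),v[2:]
c=load('w5.png')
print('bar L',edge(c,range(4,186,3),282,302,2,1,45),'R',edge(c,range(4,186,3),302,320,2,-1,45))
print('edge w1',edge(load('w1.png'),list(range(106,180,3))+list(range(232,246,2)),308,328,2,-1,20))
print('edge w3',edge(load('w3.png'),range(95,220,3),274,296,0,-1,20))
px=c['pixels'].astype(int)
for r in (35,60,90,120,150,170): print(r,px[r,284:300].tolist()[::1])
E
```

```text
bar L (np.float32(-74.85032), array([ 529.96405 , -120.597824], dtype=float32)) R (np.float32(-74.83391), array([493.1516 , -70.73927], dtype=float32))
edge w1 (np.float32(-74.95315), array([523.8993 , -95.73436], dtype=float32))
edge w3 (np.float32(-74.86605), array([ 533.2178 , -131.37837], dtype=float32))
35 [[247, 216, 133], [248, 221, 137], [249, 220, 135], [250, 220, 132], [218, 167, 97], [175, 153, 131], [252, 255, 255], [254, 255, 255], [253, 254, 254], [252, 253, 254], [252, 253, 254], [252, 253, 254], [252, 253, 254], [252, 253, 254], [252, 253, 254], [252, 253, 254]]
60 [[248, 220, 138], [249, 220, 135], [250, 222, 137], [250, 222, 137], [250, 222, 135], [250, 219, 132], [231, 216, 187], [251, 255, 255], [253, 255, 255], [252, 254, 254], [252, 253, 254], [252, 253, 254], [252, 253, 254], [252, 253, 254], [252, 253, 254], [252, 253, 254]]
90 [[250, 223, 139], [249, 220, 137], [249, 222, 138], [251, 226, 142], [251, 226, 142], [250, 223, 135], [250, 221, 134], [240, 225, 202], [251, 255, 255], [253, 255, 255], [252, 254, 254], [252, 253, 254], [252, 253, 254], [252, 253, 254
[... 167 characters left out ...]
203, 123], [239, 227, 207], [252, 255, 255], [253, 255, 255], [252, 254, 254], [252, 253, 253], [252, 253, 253], [252, 253, 254], [252, 253, 254]]
150 [[252, 230, 147], [252, 229, 145], [250, 222, 137], [248, 219, 136], [248, 220, 135], [251, 226, 141], [251, 227, 141], [251, 224, 138], [251, 222, 137], [244, 232, 210], [251, 254, 255], [253, 254, 254], [253, 254, 253], [252, 253, 252], [252, 253, 252], [252, 253, 252]]
170 [[250, 224, 139], [252, 228, 144], [251, 226, 144], [249, 222, 139], [247, 217, 134], [248, 220, 137], [251, 226, 144], [252, 227, 142], [243, 204, 119], [217, 176, 120], [250, 254, 255], [254, 255, 255], [253, 253, 252], [252, 253, 251], [252, 253, 251], [252, 253, 251]]
```

```bash
python3 -c "
from h import *
print(job_done(), read_state()['time'])"
```

```text
the job is handed in; nothing more can be done
the job is handed in; nothing more can be done
```

The long straightedge stands upright on the bench against the blank's straight edge, within about 0.1° in yaw, and overhangs both corners. I let it go, left the short bar alone, and handed the job in at about 15 s.

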